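# Show the notched glass slide over the light block

## Task

Set the white diffuser cover squarely and centred on top of the light block and let go of it; then pick up the glass slide from its orange rest and hold it still in the air, centred over the diffuser and with its middle about 10 cm above it. The notched corner marks the frosted label end: hold the slide sloping lengthwise at about 35 degrees with that end uppermost and the label face still on the upper side. Finish while still holding the slide there; do not drop it, and leave everything else on the bench where it is.

Things in the scene. Friction and masses are not known exactly. Their poses are not given: they have to be found in the camera images.
- block_top (a point): Centre of the top face of the light block: a black box with a pale lit top, 96 (its x) x 46 (its y) x 50 mm tall, fixed on the blue bench mat. The mat's upper face is 2 mm above the work surface, so this point is 52 mm above the work surface. z is up.
- diffuser_center (a point): Centre (half-way up) of the loose white diffuser cover, a solid slab 110 (x) x 56 (y) x 18 mm thick with a thin yellow outline on its upper face, about 90 g; it starts flat on the mat, z up. It overhangs the light block by 7 mm at the ends and 5 mm at the sides when centred on it. It looks the same after a half turn.
- diffuser: The same diffuser cover; origin at the centre of its underside, same axes.
- stand_top (a point): Centre of the top face of the fixed orange rest that the glass slide starts on: 56 (x) x 20 (y) x 25 mm tall, standing on the mat. The slide lies along it and overhangs it by about 9 mm at each long side.
- slide_center (a point): Centre (half-way up) of the loose glass slide, 110 (x) x 38 (y) x 5 mm thick, 55 g: clear greenish with a small dark central square, a 25 mm matt white band at each end. The frosted label end is the one with a corner notch, 10 x 11 mm. +x points to that end, the notch is at the +x, +y corner; +z is the label face, up at the start. It starts level on the rest, heading any way.
- slide: The same glass slide; origin at the centre of its underside, same axes.
- flux: Bystander, to be left alone: small amber flux bottle, 28 mm across, 55 mm tall. Origin at the centre of its underside.
- driver: Bystander, to be left alone: screwdriver, 150 mm long, lying.
- mouse: Bystander, to be left alone: grey computer mouse, 100 x 58 x 33 mm. Origin at the centre of its underside.
- phone: Bystander, to be left alone: black phone lying flat, 145 x 70 x 9 mm. Origin at the centre of its underside.
- dish: Bystander, to be left alone: blue divided parts dish, 80 x 90 x 28 mm. Origin at the centre of its underside.
- spool: Bystander, to be left alone: steel-coloured solder spool, 60 mm across, 40 mm tall. Origin at the centre of its underside.
Mind the look-alikes: they are no part of the job. Several things have the shape of the slide; the one meant has the colours described above.

How it is judged:
On the way:
1. the diffuser cover lies centred and square on the light block, let go, while the slide is still on its rest (horizontal distance between diffuser_center and block_top below 0.008 m and z of diffuser_center in the frame of block_top between 0.006 and 0.013 m and angle between the x axis of diffuser_center and the x axis of block_top, either way round below 0.14 rad and contact force between the fingers and diffuser below 0.2 N and distance between slide_center and stand_top below 0.02 m and linear speed of diffuser below 0.02 m/s), for 0.2 s.
At the end, for the whole second after the job is handed in: Diffuser on the block, centred to 8 mm, square to 8 deg, not touched by fingers. Slide held still by the fingers, clear of the diffuser, within 45 mm of the block centre, 120 to 300 mm above the table, notched end up at 20 to 60 deg slope, label face up, under 18 deg sideways lean (horizontal distance between diffuser_center and block_top below 0.008 m and z of diffuser_center in the frame of block_top between 0.006 and 0.013 m and angle between the x axis of diffuser_center and the x axis of block_top, either way round below 0.14 rad and contact force between the fingers and diffuser below 0.2 N and angle between slide_center's own x axis and vertical between 0.52 and 1.22 rad and angle between slide_center's own z axis and vertical below 1.1 rad and angle between slide_center's own y axis and vertical between 1.25 and 1.89 rad and height (world z) of slide_center between 0.12 and 0.3 m and horizontal distance between slide_center and block_top below 0.045 m and contact force between the fingers and slide above 1 N and linear speed of slide below 0.03 m/s and contact force between slide and diffuser below 0.05 N); the arm keeps its last pose, push and grip.
It fails at once if the slide is dropped onto the bench (height (world z) of slide_center below 0.016 m).
It fails at once if a bystander is disturbed (moved more than 25 mm) (distance of any of flux, driver, mouse, phone, dish, spool from where it was at the start of the episode above 0.025 m).
It also fails if it takes over 51 s, if anything falls off the work surface, if the arm or the gripper's body presses on something with over 40 N, if the wrist force passes 120 N, or if a joint passes its speed limit or range.

## Robot

A 6-joint arm with a two-finger parallel gripper is mounted at the origin on the work surface. World frame = base frame: x ahead of the robot, y to its left, z up, the work surface at z = 0. Lengths are in m, angles in rad, forces in N, time in s.
With the tool pointing down it reaches from about 0.425 to 1.125 m from the base axis. Payload 14.9 kg.
Tool frame: the origin (TCP) lies at the very end of the fingers, on their centre line; the grasp point (between the pads) lies 19 mm behind it; z points along the fingers, y is the line along which they close (so a half turn about z gives the same grasp; the last joint's range is limited). The gripper opens to 91 mm and grips with 3 to 60 N. Pads are 32 mm wide; open, the fingers measure 118 mm over their backs; the gripper's body (76 mm by 178 mm) begins 60 mm behind the grasp point.
Start: joints at [-1.312, 0.379, 1.734, -0, 1.028, -0.033], TCP at [0.201, -0.67, 0.214] pointing down, gripper open.
Joint ranges: [-2.77, 2.77], [-0.74, 2.19], [0, 2.66], [-1.06, 4.2], [0.31, 2.87], [-3.08, 3.08]. Speed limits (rad/s): [1.89, 1.89, 2.39, 3.14, 3.14, 3.14].

## Interface

Orientations are given as a rotation vector (axis times angle).
In Python, from cell import robot, read_camera, camera_params gives the robot as it stands. Calls block until the motion is done:
- robot.reach(position, orientation): joint-space move of the TCP to a pose.
- robot.move_linear(position, rot=None, v=0.15): straight line of the TCP; rot=None keeps the orientation; v is the mean speed in m/s.
- robot.move_joints(angles): joint-space move.
- robot.command_gripper(opening): opening from 0.0 (shut) to 1.0 (fully open); the grip force is fixed at half the most; returns when the fingers have stopped.
- robot.wait(seconds).
- robot.solve_ik(position, orientation): joint angles nearest the present ones, or None.
- robot.observe(): the state.
- read_camera(name): name is "scene" or "top" or "wrist"; returns (picture, depth): 480x640x3 uint8, red, green, blue; 480x640 float32, m along the optical axis (not along the pixel's ray), 0 where there is no reading.
- camera_params(name): a dict with "K" (3x3 intrinsics, pixels), "R" (3x3) and "t" (3): a world point X has camera coordinates R X + t; the wrist camera has in their place "T_tool_cam" (4x4, takes a point from camera to tool coordinates, whose origin is the TCP and whose axes are the flange's). Camera axes: x right, y down, z forward; pixel columns grow to the right and rows downward; lengths in m; the calibration is good to about 2 mm. A picture is of the moment at which its call begins: read the wrist's pose just before it. camera_params takes no time and is no camera call.
A pose or a line that the arm cannot do raises robot.Unreachable and nothing moves.
- robot.finish_job(): hands the job in; it is judged then, once.
The state is a dict: "clock": time; "joint_positions": joint angles; "joint_velocities": joint speeds; "effort": joint torques, N m; "eef_pos": TCP position; "ee_rot": TCP orientation; "ft_force": force on the tool from outside, world axes, zero at the start; "torque": the same for the moment, N m; "finger_gap": opening from 0.0 (shut) to 1.0 (fully open); "grip_force": force on a finger pad.
Only numpy, scipy, OpenCV 4.12 (cv2) and the standard library are available. Lean on these libraries where they do the work, as an engineer would, in place of code of your own. Each camera call takes 0.05 s, during which the arm holds its last target. There are 200 camera calls.

## Working session

There is one attempt and no reset: what is moved stays moved. The work goes in short steps, each a Python script; the robot and the scene stay as the last script left them, time stands still between calls to the robot, and variables do not carry over. Pictures are saved under pics/ and viewed, at most 10 in all, crops included, and the job is handed in when it is done.

```bash
ls; mkdir -p pics
python3 - <<'E'
from cell import robot, read_camera, camera_params
import cv2, numpy as np
for n in ("top","scene"):
    im,d=read_camera(n); cv2.imwrite(f"pics/{n}0.png",im[:,:,::-1]); np.savez(f"/tmp/{n}0.npz",im=im,d=d)
    p=camera_params(n); print(n,p)
print(camera_params("wrist")); print(robot.observe())
E
```

```text
pics
top {'K': array([[523.73041548,   0.        , 323.07345899],
       [  0.        , 523.73041548, 240.94755094],
       [  0.        ,   0.        ,   1.        ]]), 'R': array([[-4.32877691e-03, -9.99384748e-01,  3.48049796e-02],
       [-9.91902464e-01, -1.26652289e-04, -1.27001909e-01],
       [ 1.26928179e-01, -3.50729080e-02, -9.91291647e-01]]), 't': array([-0.02284678,  0.57739999,  1.09249039])}
scene {'K': array([[518.76284204,   0.        , 322.20707862],
       [  0.        , 518.76284204, 240.17752208],
       [  0.        ,   0.        ,   1.        ]]), 'R': array([[-0.77340801,  0.63364647, -0.01822616],
       [ 0.38104507,  0.4417288 , -0.81220707],
       [-0.50660112, -0.63511245, -0.58308445]]), 't': array([ 0.44882313, -0.18009276,  1.13023287])}
{'K': array([[372.80424396,   0.        , 325.56756085],
       [  0.        , 372.80424396, 235.98383091],
       [  0.        ,   0.        ,   1.        ]]), 'T_tool_cam': array([[-1.42806348e-04, -9.69434984e-01, -2.45348308e-01,
         6.87977794e-02],
       [ 9.99999984e-01, -1.63748536e-04,  6.49575013e-05,

[... 191 characters left out ...]
00]])}
{'clock': 0.1, 'joint_positions': array([-1.31233932e+00,  3.79319958e-01,  1.73473726e+00, -3.59233436e-05,
        1.02851722e+00, -3.32807907e-02]), 'joint_velocities': array([-0.00012274, -0.00168638,  0.00043842, -0.00166914, -0.00049601,
        0.00037665]), 'effort': array([ 2.12624174e-03, -7.65033460e+01, -4.35290873e+01,  6.52860501e-02,
        3.98290541e-02,  1.43656462e-05]), 'eef_pos': array([ 0.20123762, -0.67006718,  0.21337177]), 'ee_rot': array([-3.10726285e+00, -4.56524797e-01,  2.21208955e-04]), 'ft_force': array([-0.28472278, -0.4164984 , -0.4733675 ]), 'torque': array([-0.04085997, -0.03024798, -0.00499803]), 'grip_force': 0.0, 'finger_gap': 0.9986735625869345}
```

View pics/top0.png

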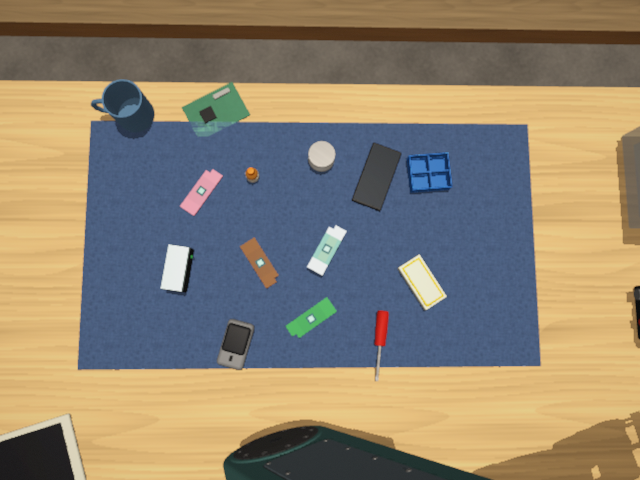

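View pics/scene0.png

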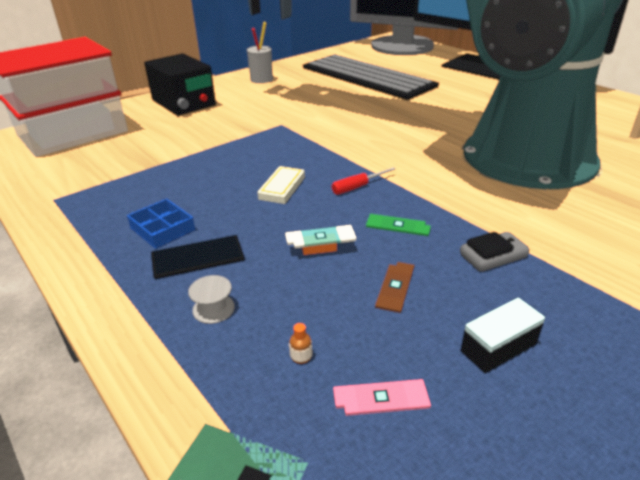

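Top view candidates: the white/teal strip on the orange rest at (327,250), pink (201,191), brown (260,262) and bright green (311,318). The last three lie on the mat in the wrong colours, so (327,250) is the slide. The diffuser is at (422,282) and the block's pale top at (177,268). Next I'll check this in a close rectified crop.

```bash
cat > h.py <<'E'
import numpy as np, cv2
from scipy.spatial.transform import Rotation as Ro
from cell import robot, read_camera, camera_params
def wpose(o):
    T=np.eye(4); T[:3,:3]=Ro.from_rotvec(o['ee_rot']).as_matrix(); T[:3,3]=o['eef_pos']; return T
def cam(n,o=None):
    p=camera_params(n)
    if n=='wrist':
        M=np.linalg.inv(wpose(o)@p['T_tool_cam']); return p['K'],M[:3,:3],M[:3,3]
    return p['K'],p['R'],p['t']
def px2w(c,uv,z):
    K,R,t=c; uv=np.atleast_2d(np.float64(uv))
    r=(R.T@np.linalg.inv(K)@np.c_[uv,np.ones(len(uv))].T).T; C=-R.T@t
    return C+r*((z-C[2])/r[:,2])[:,None]
def rectify(c,im,ctr,z,half=.09,s=1500):
    # output: +x world up, +y world left ; s px per m
    K,R,t=c; n=int(2*half*s); H=K@np.c_[R[:,0],R[:,1],R[:,2]*z+t]
    A=np.array([[0,-1/s,ctr[0]+half],[-1/s,0,ctr[1]+half],[0,0,1.]])
    return cv2.warpPerspective(im,H@A,(n,n),flags=cv2.INTER_CUBIC|cv2.WARP_INVERSE_MAP)
def rect2w(uv,ctr,half=.09,s=1500):
    uv=np.atleast_2d(np.float64(uv)); return np.c_[ctr[0]+half-uv[:,1]/s, ctr[1]+half-uv[:,0]/s]
E
python3 - <<'E'
from h import *
f=np.load('/tmp/top0.npz'); im=f['im']; c=cam('top'); out=[]
hsv=cv2.cvtColor(im,cv2.COLOR_RGB2HSV).astype(int)
for nm,uv,z in (('slide',(327,250),.032),('diff',(422,282),.020),('block',(177,268),.052)):
    ctr=px2w(c,uv,z)[0]; r=rectify(c,im,ctr,z); out.append(r)
    h=cv2.cvtColor(r,cv2.COLOR_RGB2HSV); m=((h[...,2]>130)&~((h[...,0]>95)&(h[...,0]<125)&(h[...,1]>90))).astype(np.uint8)
    m=cv2.morphologyEx(m,cv2.MORPH_OPEN,np.ones((5,5)))
    k=max(cv2.findContours(m,cv2.RETR_EXTERNAL,cv2.CHAIN_APPROX_NONE)[0],key=cv2.contourArea)
    b=cv2.boxPoints(cv2.minAreaRect(k)); w=rect2w(b,ctr); cv2.drawContours(r,[b.astype(int)],0,(255,0,0),1)
    e=[w[1]-w[0],w[2]-w[1]]; L=[np.linalg.norm(x) for x in e]; l=e[int(np.argmax(L))]
    print(nm,w.mean(0),L,np.degrees(np.arctan2(l[1],l[0])))
cv2.imwrite('pics/rect.png',np.hstack(out)[:,:,::-1])
E
```

```text
slide [ 0.56191861 -0.03117329] [np.float64(0.1154516210299411), np.float64(0.04361927228700394)] -29.16761558369152
diff [ 0.49040425 -0.24120986] [np.float64(0.0590772049353079), np.float64(0.11426778871725529)] -147.99461598091088
block [0.52013635 0.28863813] [np.float64(0.09758071566316967), np.float64(0.04770614541642075)] -8.130099820056289
```

View pics/rect.png

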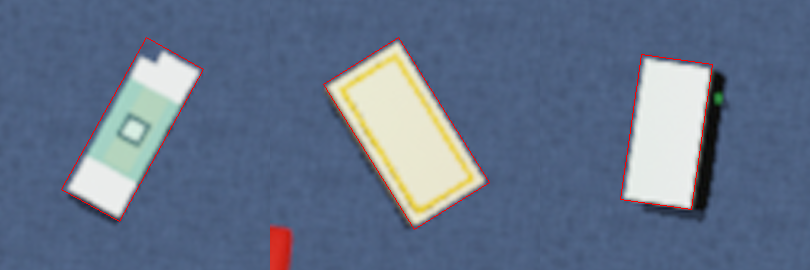

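The crop confirms the slide: white bands, teal middle with a small dark square, and the notch at the upper left of the +x end. It heads about -29°. The diffuser has its yellow outline and the block has a pale top. I'll refine all three with the wrist camera, then grasp the diffuser.

```bash
cat >> h.py <<'E'
def down(yaw,pitch=0):
    x=np.array([np.cos(yaw),np.sin(yaw),0]); z=np.array([0,0,-1.]); R=np.c_[x,np.cross(z,x),z]
    return R
def best(pos,yaw):
    c=[]
    for y in (yaw,yaw+np.pi):
        rv=Ro.from_matrix(down(y)).as_rotvec(); q=robot.solve_ik(pos,rv)
        if q is not None: c.append((abs(q[5]),y,rv,q))
    return min(c,key=lambda a:a[0])
def measure(nm,ctr,z,save=None,dark=130):
    o=robot.observe(); im,d=read_camera('wrist'); c=cam('wrist',o); r=rectify(c,im,ctr,z)
    h=cv2.cvtColor(r,cv2.COLOR_RGB2HSV); m=((h[...,2]>dark)&~((h[...,0]>95)&(h[...,0]<125)&(h[...,1]>90))).astype(np.uint8)
    m=cv2.morphologyEx(m,cv2.MORPH_OPEN,np.ones((5,5)))
    k=max(cv2.findContours(m,cv2.RETR_EXTERNAL,cv2.CHAIN_APPROX_NONE)[0],key=cv2.contourArea)
    b=cv2.boxPoints(cv2.minAreaRect(k)); w=rect2w(b,ctr); cv2.drawContours(r,[b.astype(int)],0,(255,0,0),1)
    e=[w[1]-w[0],w[2]-w[1]]; L=[np.linalg.norm(x) for x in e]; l=e[int(np.argmax(L))]
    print(nm,w.mean(0).round(4),np.round(L,4),np.degrees(np.arctan2(l[1],l[0])).round(2),'t',o['clock'])
    return r
E
python3 - <<'E'
from h import *
out=[]
for nm,p,yaw,z in (('block',(.520,.2886),-8.1,.052),('slide',(.562,-.031),-29.2,.032),('diff',(.4904,-.2412),32,.020)):
    _,y,rv,q=best([*p,z+.14],np.radians(yaw)); print(np.degrees(y),q.round(2))
    robot.reach([*p,z+.14],rv); robot.wait(.2); out.append(measure(nm,p,z))
cv2.imwrite('pics/rectw.png',np.hstack(out)[:,:,::-1])
E
```

```text
171.9 [ 0.47  0.24  1.96  0.    0.94 -0.96]
block [0.5183 0.288 ] [0.0948 0.0469] -8.13 t 3.8167
150.79999999999998 [-0.1   0.22  2.03 -0.    0.88 -1.16]
slide [ 0.5604 -0.0312] [0.1122 0.0399] -28.84 t 5.2917
32.0 [-0.5   0.21  2.07 -0.    0.86  0.51]
diff [ 0.4934 -0.2413] [0.0815 0.1183] -147.99 t 7.0167
```

View pics/rectw.png

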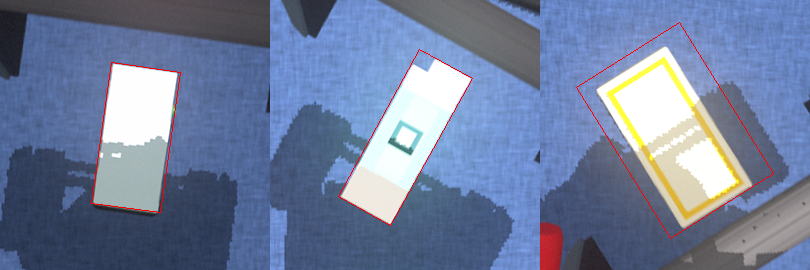

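The wrist views agree with the top view to about 2 mm. In the third panel the automatic box was widened by shadow, so I read the diffuser corners by hand at (127,47), (58,90), (145,227) and (211,185). That gives a centre of (0.4889,-0.2414) and a heading of 32.3°.

Run:
```python
from h import *
p=np.array([.4892,-.2414]); y=np.radians(32.2); rv=Ro.from_matrix(down(y)).as_rotvec()
robot.reach([*p,.07],rv); robot.move_linear([*p,.008],v=.1)
robot.command_gripper(0.5); o=robot.observe(); print('gap',o['finger_gap']*91,o['grip_force'],o['clock'],o['eef_pos'])
robot.move_linear([*p,.16],v=.2)
b=np.array([.519,.288]); _,yb,rv,q=best([*b,.15],np.radians(-8.1)); print(np.degrees(yb),q.round(2))
robot.reach([*b,.15],rv); robot.wait(.2); o=robot.observe(); print(o['finger_gap']*91,o['grip_force'],o['clock'],o['eef_pos'])
im,d=read_camera('wrist'); cv2.imwrite('pics/carry.png',im[:,:,::-1])
```

```text
gap 55.70350086083812 30.00069558620453 8.9167 [ 0.48923102 -0.24142864  0.00811258]
171.9 [ 0.47  0.3   1.98  0.    0.86 -0.96]
55.656158093832694 29.9998676776886 11.9417 [0.519262   0.28744907 0.15002837]
```

View pics/carry.png

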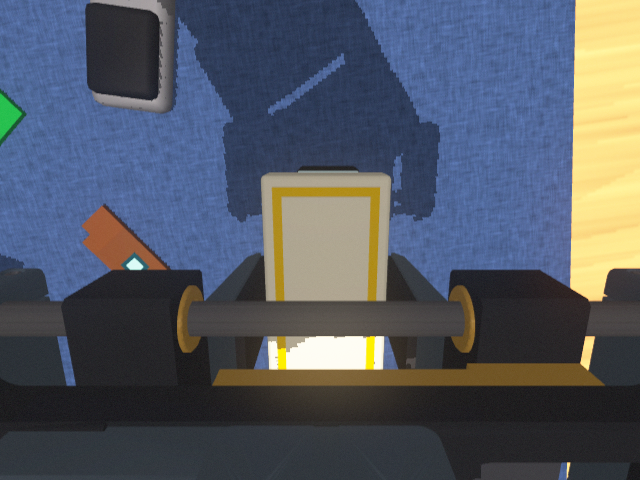

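The slab is held square: far edge at row 173, columns 262–390. Behind it the block's far edge shows at row 167, columns 298–358, nicely centred. I'll compute the offset from these pixels.

Run:
```python
from h import *
o=robot.observe(); c=cam('wrist',o); u=np.array([np.cos(np.radians(-8.1)),np.sin(np.radians(-8.1))]); v=np.array([-u[1],u[0]])
for px,z,hl in (((326,173),.162,.055),((328,168),.052,.048)):
    w=px2w(c,px,z)[0][:2]-o['eef_pos'][:2]; print(w@u,w@v, abs(w@u)-hl)
```

```text
-0.055813396745562634 -0.00018412237134756638 0.0008133967455626334
-0.0504564823540968 0.001349938819746061 0.0024564823540967964
```

Run:
```python
from h import *
b=np.array([.5195,.288])
robot.move_linear([*b,.075],v=.12); robot.move_linear([*b,.059],v=.04); robot.wait(.15)
print(robot.observe()['ft_force'])
robot.command_gripper(0.85); robot.wait(.1)
robot.move_linear([*b,.212],v=.2); robot.wait(.2)
r=measure('diff',b,.070,dark=120)
im,d=read_camera('top'); r2=rectify(cam('top'),im,b,.070); im,d=read_camera('scene')
cv2.imwrite('pics/placed.png',np.hstack([r,r2,im[220:460:1,420:640][:240]] if 0 else [r,r2,cv2.resize(im[250:420,430:600],(270,270))])[:,:,::-1])
# slide plan check
s=np.array([.5605,-.0312]); _,ys,rv,q=best([*s,.1],np.radians(-29)); print('slide yaw',np.degrees(ys),q.round(2))
for yaw in (-8.1,171.9,0,60,90,-60,-90,120,180):
    # slide x axis heading 'yaw', tilt 35deg up; tool x = -slide x if ys flipped
    S=Ro.from_euler('z',yaw,degrees=True)*Ro.from_euler('y',-35,degrees=True)
    f=1 if abs(ys)<1.57 else -1
    Rt=S.as_matrix()@np.diag([f,-f,-1]); tcp=np.r_[b,.17]+Rt[:,2]*.012
    q=robot.solve_ik(tcp,Ro.from_matrix(Rt).as_rotvec()); print(yaw,None if q is None else q.round(2))
```

```text
[-0.4428358  -0.47019951 -0.75741388]
diff [0.5267 0.2887] [0.1246 0.0764] -8.13 t 15.2167
slide yaw 151.0 [-0.1   0.33  2.06 -0.    0.75 -1.16]
-8.1 [ 0.64  0.2   2.21 -1.03  0.49  0.08]
171.9 [0.35 0.52 1.73 0.28 1.44 1.95]
0 [ 0.61  0.18  2.23 -1.04  0.39 -0.04]
60 [0.3  0.19 2.23 1.04 0.47 3.07]
90 [0.22 0.28 2.1  0.87 0.82 2.73]
-60 [ 0.71  0.38  1.96 -0.7   1.06  0.62]
-90 [ 0.66  0.47  1.82 -0.49  1.29  0.91]
120 [0.23 0.39 1.95 0.66 1.11 2.45]
180 [0.38 0.54 1.71 0.21 1.47 1.86]
```

View pics/placed.png

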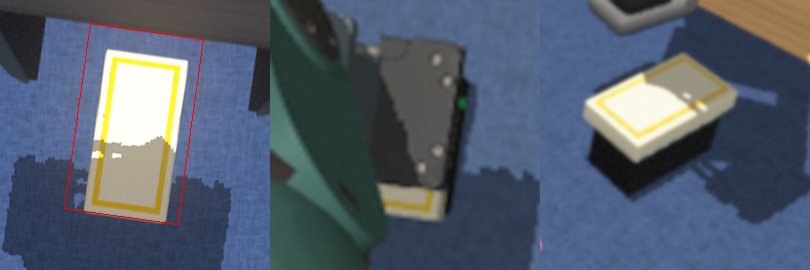

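The diffuser sits squarely on the block. Its corners at (107,50), (188,62), (85,211) and (166,222) give a centre of (0.519,0.287), about 1 mm off, and the scene crop shows an even overhang. Next is the slide.

Run:
```python
from h import *
s=np.array([.5605,-.0312]); rv=Ro.from_matrix(down(np.radians(151))).as_rotvec()
robot.reach([*s,.13],rv); robot.move_linear([*s,.012],v=.12)
robot.command_gripper(0.3); o=robot.observe(); print(o['finger_gap']*91,o['grip_force'],o['clock'],o['eef_pos'])
robot.move_linear([*s,.06],v=.06); robot.move_linear([*s,.25],v=.2)
o=robot.observe(); print(o['finger_gap']*91,o['grip_force'],o['clock'])
b=np.array([.5187,.2878]); S=Ro.from_euler('z',171.9,degrees=True)*Ro.from_euler('y',-35,degrees=True)
Rt=S.as_matrix()@np.diag([-1,1,-1]); tcp=np.r_[b,.172]+Rt[:,2]*.0175; rv=Ro.from_matrix(Rt).as_rotvec()
q=robot.solve_ik(tcp+[0,0,.07],rv); print(q)
robot.reach(tcp+[0,0,.07],rv); robot.move_linear(tcp,v=.08); robot.wait(.4)
o=robot.observe(); print(o['finger_gap']*91,o['grip_force'],o['clock'],o['eef_pos']-tcp)
im,d=read_camera('scene'); im2,d=read_camera('wrist')
cv2.imwrite('pics/hold.png',np.hstack([cv2.resize(im[180:430,390:640],(400,400)),cv2.resize(im2,(400,400))])[:,:,::-1])
```

```text
37.641697574438346 29.99984711408615 18.45 [ 0.56051848 -0.03120564  0.0120452 ]
37.4393122124293 29.99953329563141 20.5
[0.35166947 0.43749534 1.72082642 0.27508672 1.53726867 1.97595216]
37.030529323202344 29.999526143074036 24.575 [ 7.51186278e-06 -7.21861663e-06  1.32789873e-04]
```

View pics/hold.png

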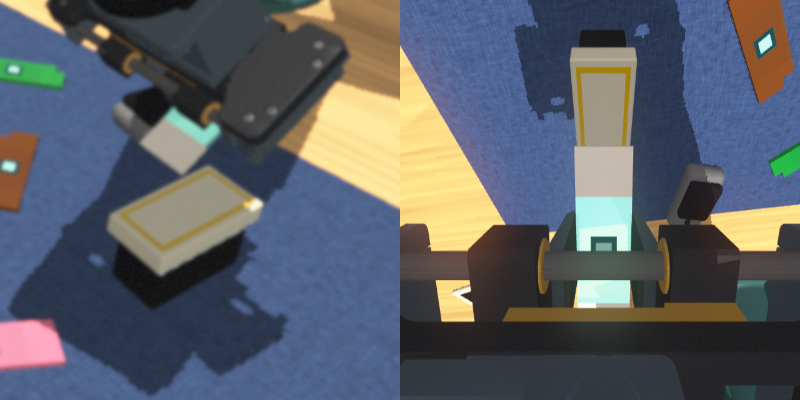

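The slide is held by its long edges over the diffuser. The plain end (wrist panel row ~147) is low and the notched end is on the raised, robot side. The gap crept by 0.6 mm, so I'll check the true slope and centre from wrist depth and watch for slip.

Run:
```python
from h import *
for k in range(2):
    o=robot.observe(); im,d=read_camera('wrist'); K,R,t=cam('wrist',o)
    v,u=np.mgrid[180:300:3,472-400+215:360:3]  # patch on slide
    v,u=np.mgrid[182:280:2,288:362:2]
    z=d[v,u]; P=np.c_[((u-K[0,2])/K[0,0]*z).ravel(),((v-K[1,2])/K[1,1]*z).ravel(),z.ravel()]
    W=(P-t)@R; c=np.median(W,0); W=W[np.abs(W[:,2]-c[2])<.06]
    for _ in range(3):
        m=W.mean(0); n=np.linalg.svd(W-m,full_matrices=False)[2][2]; n*=np.sign(n[2]); r=(W-m)@n; W=W[np.abs(r)<max(.002,2*r.std())]
    a=np.radians(171.9); h=np.array([np.cos(a),np.sin(a),0]); l=np.array([-h[1],h[0],0])
    print('slope',np.degrees(np.arctan2(-n@h,n[2])),'lean',np.degrees(np.arcsin(n@l)),'n',len(W),r.std())
    # low end edge: column centre, and dark square centre (604/..)
    e=px2w((K,R,t),(325.5,176),.172-.055*np.sin(np.radians(35)))[0]; print('low end along heading from block',(e[:2]-[.5187,.2878])@h[:2])
    print(o['finger_gap']*91,o['grip_force'],o['clock']); robot.wait(.8)
```

```text
slope 35.027090306792694 lean -0.12514349076960518 n 1798 0.0006058490641528011
low end along heading from block -0.04520535759074612
37.927191076792916 29.999422430992126 24.675
slope 35.0131544458597 lean -0.03537335289042708 n 1801 0.0006139516813709085
low end along heading from block -0.04525615913556275
37.48564528494177 29.999409914016724 25.525
```

Measured slope is 35°, lean about 0° and steady, and the low end is at -45 mm (as expected), so the slide is centred. I'm handing in.

```bash
python3 -c "
from cell import robot
print(robot.finish_job())"
```

```text
the job is handed in; nothing more can be done
None
```

The job is handed in: the diffuser is centred to about 1 mm and square on the light block, and the slide is held still over it, its middle about 10 cm up, sloping 35° with the notched end up; no verdict came back.

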